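# Refit a washed hob knob on its D-shaft and hold it pressed in

## Task

The gas hob has just been cleaned and one of its two control knobs is still lying on the counter. Put that knob back on the bare valve shaft, turned so that the flat in its bore meets the flat of the shaft, push it fully home, and keep it pressed right down against the valve's spring, as for lighting, with the valve still at off: finish while you are still holding it down. Leave the other knob and the things standing around on the counter as they are.

Things in the scene. Friction and masses are not known exactly. Their poses are not given: they have to be found in the camera images.
- knob_mid (a point): Centre (half-way up, on the axis) of the loose aluminium-coloured knob, 36 mm high, standing on the counter right of the hob: round skirt 48 mm across, 8 mm high; across it a blade 18 mm wide (along y) with parallel sides to 21 mm either way along x, up to the top. At +x it runs out to a pointer nose 29 mm from the axis; a dark line on top runs from axis to nose. z up; 36 to 63 g.
- knob_bore (a point): Centre of the mouth of the loose knob's bore, in its underside. The bore is 18 mm deep: over the lowest 8 mm a round cone leads in, from 19 mm to 11.8 mm across; then it is D-shaped, 11.8 mm across, its flat 1.4 mm from the axis on the pointer's side (+x). The knob starts turned less than a quarter turn from the shaft's orientation.
- knob_nose (a point): End of the loose knob's pointer nose, half-way up, 29 mm from the axis.
- shaft_tip (a point): Top of the bare upright steel shaft in the hob's front strip (nearest the robot), left or right place. 11 mm across, D-shaped (nearly a half-moon), its flat 1 mm from the axis and facing this frame's +x (roughly away from the robot); the top 1.5 mm chamfered by 1 mm. z up. Unpressed it is 36 mm above the counter, 28 mm above the glass. With the knob fully home, its underside is 18 mm below this point.
- valve: Flat round bezel about the bare shaft, 56 mm across, 2.5 mm thick; origin at its centre on the glass, x to the larger white dot, the off mark, on the side of the shaft's flat: at off the knob's pointer points to it.
- valve_press (a joint): How far the bare shaft is pressed down into its valve, m: 0 at rest, 0.005 at the stop. It springs back: 3 N start it moving and 6.5 N bring it to the stop; a further push is taken by the hard stop.
- valve_turn (a joint): How far the bare shaft has been turned on, rad: 0 is off, against a stop; it opens anticlockwise seen from above, against a friction of 0.12 N m.
- fitted_knob (a joint): How far the other, fitted knob has been turned on, rad: 0 is off. It is like the loose knob, in the other place in the hob's front strip, 130 mm beside the bare shaft.
- hob: Built-in two-burner hob: a black glass plate 510 mm (x, away from the robot) by 290 mm, 8 mm thick; origin at the centre of its underside on the counter. Pan supports up to 48 mm above the counter begin 60 mm beyond the shafts. A frying pan, 196 mm across, stands on the rear burner, its rim 90 mm above the counter.
- owl_mid (a point): Centre of the white ceramic owl pen pot, 86 mm across, 100 mm high, pens to 165 mm; to the right of the knob. Leave it.
- sharpener_mid (a point): Centre of the yellow plastic sharpener cube, 26 mm, on the counter nearer to the robot than the knob. Leave it.
- spoon_rest_mid (a point): Middle, 6 mm up, of the stainless steel spoon rest with two erasable pens in it, 250 mm long (x, the round bowl at +x) by 98 mm, 14 mm high; to the right of the hob, beyond the knob. Leave it.
- document_box_mid (a point): Centre of the transparent document box, 331 mm (x, its snap latch at -x) by 251 mm by 55 mm; to the left of the hob. Leave it.
- bookend_mid (a point): A point half-way up the upright plate of the aluminium bookend, 120 mm wide and 163 mm high, with two cookbooks up to 208 mm high standing against it; front left, beside the robot. Leave it.
Not all that is in view belongs to the job. Leave any red or yellow look-alike of the part that bears knob_mid alone.

How it is judged:
By the outcome, as a careful person would: the job done as asked, in the order asked, and still so for the second after the job is handed in, while the arm keeps its last pose, push and grip.
It also fails if it takes over 42 s, if anything falls off the work surface, if the arm or the gripper's body presses on something with over 40 N, if the wrist force passes 120 N, or if a joint passes its speed limit or range.

## Robot

A 6-joint arm with a two-finger parallel gripper is mounted at the origin on the work surface. World frame = base frame: x ahead of the robot, y to its left, z up, the work surface at z = 0. Lengths are in m, angles in rad, forces in N, time in s.
With the tool pointing down it reaches from about 0.375 to 0.9 m from the base axis. Payload 3.1 kg.
Tool frame: the origin (TCP) lies midway between the tips of the shut fingers; the grasp point (between the pads) lies 19 mm behind it; x points along the fingers, y is the direction in which the jaws open and shut, and the axes are right-handed (so a half turn about x gives the same grasp; the last joint's range is limited). The gripper opens to 87 mm and grips with 3 to 60 N. Pads are 19 mm wide; open, the fingers measure 117 mm over their backs; the gripper's body (75 mm by 190 mm) begins 51 mm behind the grasp point.
Start: joints at [-1.296, 0.527, 1.433, -0, 1.181, -0.178], TCP at [0.274, -0.562, 0.223] pointing down, gripper open.
Joint ranges: [-3.08, 3.08], [-0.75, 2.2], [0.22, 2.44], [-1.43, 4.57], [0, 2.65], [-2.85, 2.85]. Speed limits (rad/s): [2.79, 2.79, 3.14, 3.14, 3.14, 3.14].

## Interface

Orientations are given as a unit quaternion [x, y, z, w].
In Python, from rig import get_obs, imaging, robot gives the robot as it stands.
- The arm moves only by the shell command python3 -m inch 'ROWS' [FORCE]. ROWS is JSON, a list of rows, each a list of 3 entries, a list of its own where there are three numbers: the finger opening in mm, from 0 to 87, then the shift along the tool's x, y, z in mm, then the turn, a rotation vector about the tool's x, y, z in degrees. In form: [[grip, [dx, dy, dz], [wx, wy, wz]], ...]. A call has 1 to 12 rows; each row shifts and turns the pose as measured when the row begins, along the tool's axes as they then stand; what a row does not reach is not made up. A row lasts 1/8 s, in which the tool goes at most 62.5 mm and 10.7 degrees, less where a joint would pass 70% of its speed; a pose out of reach is approached as far as the arm can. A call with a gripper value outside its range is refused whole. The fingers move at their own pace and stop on an object; FORCE is the grip in N (left out, the last holds). Time passes only in rows, so rows that do not move let the fingers close. It gives the time, the measured TCP pose, the force and the opening at its end, in the units of the state.
- get_obs(): the state, without advancing time (a new reading comes with each control period).
- imaging.camera(name): name is "scene" or "side" or "wrist"; returns the picture (480x640x3 uint8, red, green, blue); there is no depth.
- imaging.camera_params(name): a dict with "camera_matrix" (3x3 intrinsics, pixels), "xyz" and "rotation" of the camera in the world. Camera axes: x right, y down, z forward; pixel columns grow to the right and rows downward; lengths in m; the calibration is good to about 2 mm. A picture is of the moment at which its call begins: read the wrist's pose just before it. camera_params takes no time and is no camera call; for the wrist camera it gives the pose at the moment of the call.
- robot.hand_in(): hands the job in, once; it reports no verdict.
Trained networks look in the newest picture that a camera, given by its name, has taken for a name from the list of things; names that differ only in an ending like _2 or _b are one class to them, and where a whole thing is asked for, a point or a joint stands for the part that bears it (a point fixed in the world has none). Each returns a list of dicts, best first, with "confidence" (0 to 1); they miss things now and then, are a little off and sometimes report something else, mostly with a low value. They report only what shows in the picture. A call takes as long as a camera call. They do not tell look-alikes from the thing itself.
- imaging.cut_out(camera, target): "pixels" (480x640 bool, what is visible of it) and "box" ([centre column, centre row, width, height] in pixels, round what is visible of it).
- imaging.tip_of(camera, target): "pixel" ([column, row] in pixels: a listed point, or the origin of a listed thing).
The state is a dict: "time": time; "q": joint angles; "joint_velocities": joint speeds; "joint_torque": joint torques, N m; "position": TCP position; "tool_rot": TCP orientation; "ft_force": force on the tool from outside, world axes, zero at the start; "moment": the same for the moment, N m; "grip_width": finger opening in m.
Only numpy, scipy, OpenCV 4.12 (cv2) and the standard library are available. Lean on these libraries where they do the work, as an engineer would, in place of code of your own. Each camera call takes 0.05 s, during which the arm holds its last target. There are 200 camera calls.

## Working session

There is one attempt and no reset: what is moved stays moved. The work goes in short steps, Python scripts to look and compute and a shell command to move; the robot and the scene stay as the last step left them, time stands still between calls to the robot, and variables do not carry over. Pictures are saved under pics/ and viewed, about 8 in all and at most 12, crops included, and the job is handed in when it is done.

```bash
ls; mkdir -p pics; cat > h.py <<'E'
import numpy as np, cv2
from rig import get_obs, imaging, robot
from scipy.spatial.transform import Rotation as R
def par(c):
    p=imaging.camera_params(c); r=np.array(p["rotation"],float)
    if r.shape!=(3,3): r=R.from_quat(r.ravel()).as_matrix()
    return np.array(p["camera_matrix"]),np.array(p["xyz"]),r
def ray(c,px,z,P=None):
    K,t,r=P or par(c)
    d=r@np.linalg.inv(K)@np.array([px[0],px[1],1.]); return t+d*(z-t[2])/d[2]
def proj(c,X,P=None):
    K,t,r=P or par(c)
    q=K@(r.T@(np.array(X)-t)); return q[:2]/q[2]
def shot(c,name=None):
    im=imaging.camera(c)
    if name: cv2.imwrite(f"pics/{name}.png",im[:,:,::-1])
    return im
E
python3 - <<'E'
from h import *
ims=[]
for c in ["scene","side","wrist"]:
    ims.append(shot(c,c+"0")); K,t,r=par(c); print(c,K[0,0],t.round(3),r.round(2).tolist())
    for n,z in [("knob_mid",.018),("knob_nose",.018),("shaft_tip",.036),("valve",.008),("sharpener_mid",.013),("owl_mid",.05)]:
        for d in imaging.tip_of(c,n)[:3]: print(n,np.round(d["pixel"],1),round(d["confidence"],2),ray(c,d["pixel"],z).round(4))
o=get_obs(); print(o["time"],o["position"],o["tool_rot"],o["ft_force"])
E
```

```text
pics
scene 507.6183266460026 [ 1.134 -0.129  1.191] [[0.24, 0.84, -0.49], [0.97, -0.22, 0.11], [-0.01, -0.5, -0.86]]
knob_mid [182.3 287.3] 0.68 [ 0.5224 -0.3348  0.018 ]
knob_mid [199.  258.8] 0.63 [ 0.4513 -0.2825  0.018 ]
knob_mid [222.3 283.2] 0.52 [ 0.5365 -0.2342  0.018 ]
knob_nose [200.  263.4] 0.63 [ 0.4655 -0.2818  0.018 ]
knob_nose [188.2 298.8] 0.59 [ 0.5579 -0.3241  0.018 ]
knob_nose [215.4 279.2] 0.58 [ 0.5209 -0.2496  0.018 ]
shaft_tip [345.5 242.3] 0.5 [0.5095 0.0992 0.036 ]
valve [342.4 245.9] 0.57 [0.503  0.0937 0.008 ]
valve [108.6 314.1] 0.49 [ 0.5446 -0.524   0.008 ]
sharpener_mid [211.5 227.1] 0.68 [ 0.3592 -0.2369  0.013 ]
owl_mid [107.9 312.3] 0.73 [ 0.5604 -0.5114  0.05  ]
side 486.5058819859653 [-0.296  0.85   1.049] [[-0.7, -0.47, 0.54], [-0.71, 0.44, -0.55], [0.02, -0.77, -0.64]]
knob_mid [371.3 216.4] 0.63 [ 0.5333 -0.2364  0.018 ]
knob_mid [353.1 184.1] 0.55 [ 0.7145 -0.3397  0.018 ]
knob_mid [391.1 207.6] 0.46 [ 0.5186 -0.3275  0.018 ]
knob_nose [380.4 217.7] 0.59 [ 0.5065 -0.2539  0.018 ]
knob_nose [380.7 200.1] 0.52 [ 0.5741 -0.3359  0.018 ]
shaft_tip [307.9 259.9] 0.41 [0.5084 0.092  0.036 ]
valve [307.1 268.7] 0.53 [0.5031 0.1006 0.008 ]
wrist 346.9123115549738 [ 0.337 -0.53   0.384] [[0.44, -0.87, -0.23], [-0.9, -0.42, -0.11], [0.0, 0.26, -0.97]]
1.05 [ 0.27398845 -0.56170661  0.22255229] [-0.68896815 -0.15906679  0.68899666 -0.15907309] [-0.13617106 -0.40775349 -0.71110955]
```

```bash
python3 - <<'E'
import cv2
a=cv2.imread("pics/scene0.png")[200:350,80:400]; b=cv2.imread("pics/side0.png")[150:300,260:450]
cv2.imwrite("pics/v1.png",cv2.resize(a,(800,375),interpolation=cv2.INTER_CUBIC))
cv2.imwrite("pics/v2.png",cv2.resize(b,None,fx=4,fy=4,interpolation=cv2.INTER_CUBIC)[:600,:800])
E
```

```text
(no output)
```

View pics/v1.png

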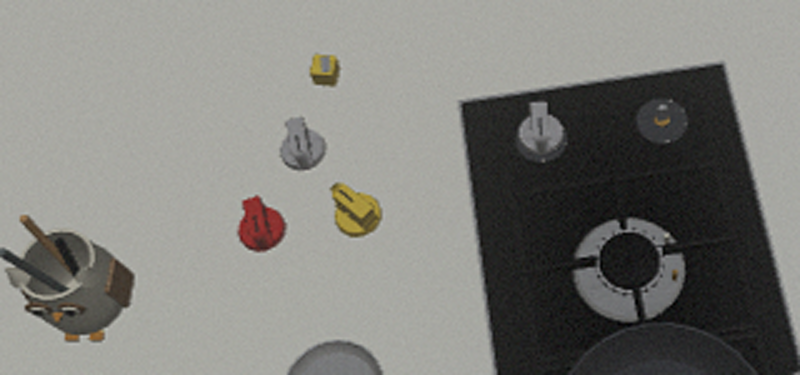

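View pics/v2.png

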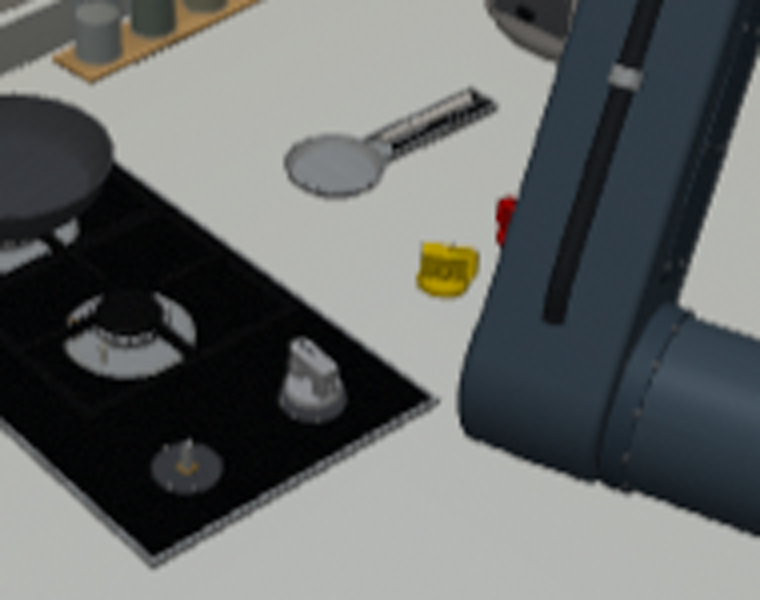

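v1: candidates for the loose knob in the scene picture are silver (201,258), red (184,290) and yellow (222,285), plus the fitted silver one on the hob (296,252). I choose the silver one on the counter at (201,258), about (0.451,-0.283). v2: the arm hides it from the side camera. The bare shaft shows in its bezel at scene (344,247).

```bash
cat >> h.py <<'E'
def delta(p,yaw,o=None):
    """tool-frame mm / deg to reach TCP p, tool x down, tool y at world angle yaw (deg)"""
    o=o or get_obs(); T=R.from_quat(o["tool_rot"]).as_matrix()
    c,s=np.cos(np.radians(yaw)),np.sin(np.radians(yaw))
    x=np.array([0,0,-1.]);y=np.array([c,s,0]);G=np.c_[x,y,np.cross(x,y)]
    return (T.T@(np.array(p)-o["position"])*1e3).round(2),np.degrees(R.from_matrix(T.T@G).as_rotvec()).round(2)
def yaw(o=None):
    T=R.from_quat((o or get_obs())["tool_rot"]).as_matrix(); return np.degrees(np.arctan2(T[1,1],T[0,1]))
E
python3 - <<'E'
from h import *
o=get_obs(); T=R.from_quat(o["tool_rot"]).as_matrix(); print(T.round(3).tolist(),yaw(o))
K,t,r=par("wrist"); print("cam in tool",(T.T@(t-o["position"])).round(4),(T.T@r).round(3).tolist())
for p in [(264,240),(369.2,225.2)]: print(ray("scene",p,.008).round(4))
for y in (80,-100): print(y,delta([.42,-.30,.2],y))
E
```

```text
[[-0.0, 0.438, -0.899], [-0.0, -0.899, -0.438], [-1.0, -0.0, 0.0]] -63.99908093404477
cam in tool [-0.1612 -0.0007 -0.0709] [[-0.0, -0.261, 0.965], [1.0, 0.001, 0.0], [-0.001, 0.965, 0.261]]
[ 0.4323 -0.1059  0.008 ]
[0.4588 0.1823 0.008 ]
80 (array([  22.54, -171.21, -245.96]), array([-144.,    0.,    0.]))
-100 (array([  22.54, -171.21, -245.96]), array([36.,  0., -0.]))
```

```bash
python3 -m inch '[[60,[7,-28,-49],[0,0,0]],[60,[7,-28,-49],[0,0,0]],[60,[7,-28,-49],[0,0,0]],[60,[7,-28,-49],[0,0,0]],[60,[7,-28,-49],[0,0,0]],[60,[7,-28,-49],[0,0,0]],[60,[0,0,0],[10.3,0,0]],[60,[0,0,0],[10.3,0,0]],[60,[0,0,0],[10.3,0,0]]]'; cat > look.py <<'E'
from h import *
import sys
nm=sys.argv[1]; P=par("wrist"); im=shot("wrist",nm)
for a in sys.argv[2:]:
    n,z=a.split(",")
    for d in imaging.tip_of("wrist",n)[:3]: print(n,np.round(d["pixel"],1),round(d["confidence"],2),ray("wrist",d["pixel"],float(z),P).round(4))
o=get_obs(); print(o["time"],o["position"].round(4) if hasattr(o["position"],"round") else o["position"],yaw(o),o["grip_width"])
E
python3 look.py w1 knob_mid,.018 knob_nose,.018
```

```text
time: 2.17
position: [0.4721, -0.2759, 0.1794]
tool_rot: [0.708, -0.039, -0.705, -0.034]
ft_force: [-0.5, 0.1, -0.2]
grip_width: 0.0598
knob_mid [265.3 164.7] 0.96 [ 0.5324 -0.2366  0.018 ]
knob_mid [374.1 160.1] 0.7 [ 0.5264 -0.3353  0.018 ]
knob_mid [322.8 250.9] 0.64 [ 0.4456 -0.2807  0.018 ]
knob_nose [321.3 222.4] 0.89 [ 0.4739 -0.282   0.018 ]
knob_nose [369.5 128.4] 0.71 [ 0.5542 -0.3329  0.018 ]
knob_nose [287.7 186.3] 0.67 [ 0.511  -0.2544  0.018 ]
2.325 [ 0.4719 -0.2765  0.1795] -95.4418038674795 0.060169760650225536
```

View pics/w1.png

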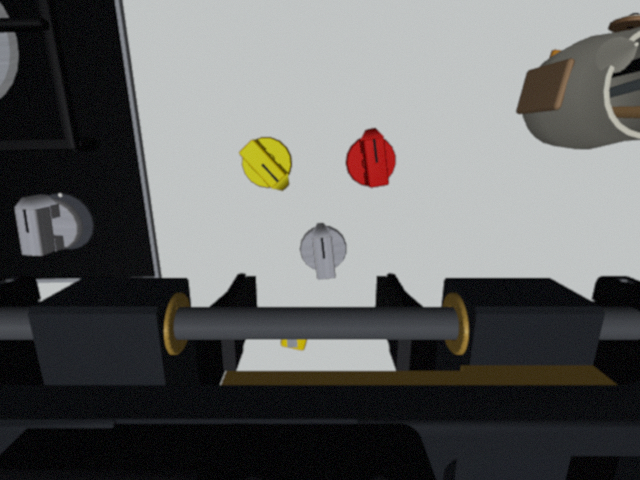

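w1: the silver knob stands at (323,248), its nose up at (320,224), i.e. pointing about +x. Red (371,160) and yellow (265,163) are the look-alikes. Close crop to check it, with the model drawn on top.

```bash
cat > fit.py <<'E'
from h import *
import sys
# overlay knob model: usage fit.py img x y yaw z0
def outline(x,y,a,z0):
    c,s=np.cos(np.radians(a)),np.sin(np.radians(a))
    th=np.linspace(0,2*np.pi,60); L=[]
    f=lambda pts,z:[(x+c*u-s*v,y+s*u+c*v,z0+z) for u,v in pts]
    L.append(f([(.024*np.cos(t),.024*np.sin(t)) for t in th],.0)); L.append(f([(.024*np.cos(t),.024*np.sin(t)) for t in th],.008))
    bl=[(-.021,-.009),(.021,-.009),(.029,0),(.021,.009),(-.021,.009),(-.021,-.009)]
    L.append(f(bl,.036)); L.append(f([(0,0),(.029,0)],.036)); return L
def draw(im,P,model,box,out,k=6):
    x0,y0,w,h=box; b=cv2.resize(im[y0:y0+h,x0:x0+w],None,fx=k,fy=k,interpolation=cv2.INTER_CUBIC); g=b.copy()
    for l in outline(*model):
        q=np.array([(proj("wrist",X,P)-[x0,y0]+.5)*k for X in l]).round().astype(np.int32)
        cv2.polylines(g,[q],False,(0,0,255),1)
    cv2.imwrite(out,np.hstack([b,g]))
E
python3 - <<'E'
from fit import *
im=cv2.imread("pics/w1.png"); P=par("wrist"); np.savez("w1p.npz",K=P[0],t=P[1],r=P[2])
g=cv2.cvtColor(im,cv2.COLOR_BGR2GRAY)
best=None
draw(im,P,(.4456,-.2810,-2.6,0),(290,212,66,75),"pics/v3.png")
E
```

```text
(no output)
```

View pics/v3.png

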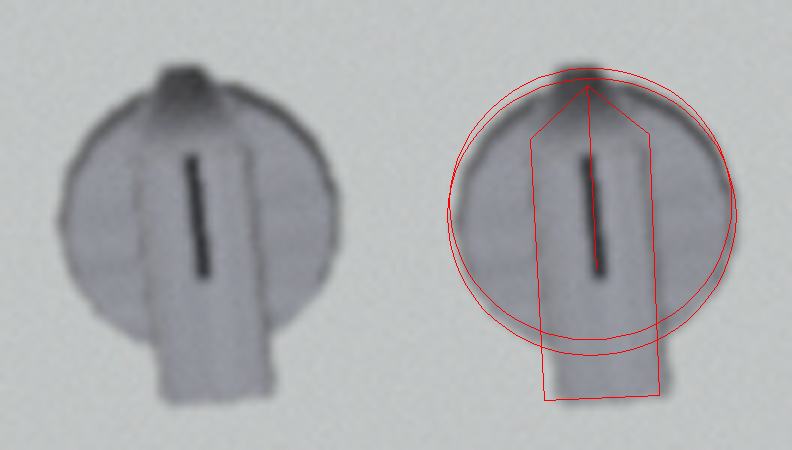

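v3: it is the aluminium-coloured knob, upright. The drawn model needs about 3° more yaw and under 1 mm of shift, giving a pointer yaw of about +0.4° at (0.445,-0.2816).

```bash
python3 -c "
from h import *
print(delta([.445,-.2816,.08],-89.6)); print(par('wrist')[1])"
```

```text
(array([99.42,  7.05, 26.77]), array([-5.84, -0.24, -0.37]))
[ 0.54160196 -0.28177804  0.34103266]
```

```bash
python3 -m inch '[[45,[25,7,27],[-5.8,0,0]],[45,[37,0,0],[0,0,0]],[45,[37,0,0],[0,0,0]],[45,[0,0,0],[0,0,0]]]' 25; python3 -c "
from h import *
print(delta([.445,-.2816,.0115],-89.6),yaw(),get_obs()['position'])"
```

```text
time: 2.82
position: [0.4457, -0.2843, 0.0799]
tool_rot: [0.71, 0.004, -0.704, 0.012]
ft_force: [0.2, -0.9, -0.3]
grip_width: 0.0454
(array([68.33, -3.43,  1.13]), array([ 0.85, -0.45, -0.63])) -88.75558214399827 [ 0.44565988 -0.28426368  0.0798729 ]
```

```bash
python3 -m inch '[[45,[20,-3,1],[0.8,-0.4,-0.6]],[45,[24,0,0],[0,0,0]],[45,[22,0,0],[0,0,0]],[45,[0,0,0],[0,0,0]]]' 25; python3 -c "
from h import *
print(delta([.445,-.2816,.0115],-89.6),yaw())"
```

```text
time: 3.32
position: [0.449, -0.2859, 0.018]
tool_rot: [0.71, 0.002, -0.704, 0.008]
ft_force: [-0.4, -0.7, 1.0]
grip_width: 0.0447
(array([ 6.45, -4.4 ,  4.03]), array([ 0.42, -0.51, -0.48])) -89.18347740507132
```

```bash
python3 -m inch '[[45,[0,-4.4,4],[0.4,-0.5,-0.5]],[45,[0,0,0],[0,0,0]]]' 25; python3 -c "
from h import *
print(delta([.445,-.2816,.0115],-89.6),yaw())"
```

```text
time: 3.58
position: [0.4462, -0.2826, 0.0206]
tool_rot: [0.708, 0.002, -0.706, 0.004]
ft_force: [-0.2, 0.9, 0.6]
grip_width: 0.0446
(array([ 9.13, -1.01,  1.18]), array([ 0.06, -0.16, -0.13])) -89.53626330950118
```

```bash
python3 -m inch '[[45,[9,-1,1],[0,0,0]],[45,[0,0,0],[0,0,0]]]' 25; python3 -c "
from h import *
print(delta([.445,-.2816,.0115],-89.6),yaw(),get_obs()['ft_force'])"; python3 look.py w2
```

```text
time: 3.82
position: [0.4458, -0.2821, 0.0125]
tool_rot: [0.709, 0.002, -0.705, 0.004]
ft_force: [0.3, -0.3, 0.2]
grip_width: 0.0452
(array([ 1.01, -0.51,  0.78]), array([ 0.09, -0.27, -0.24])) -89.511711388269 [ 0.32145731 -0.34464139  0.16455182]
3.875 [ 0.4461 -0.2824  0.0128] -89.51287124066414 0.04497110199900092
```

View pics/w2.png

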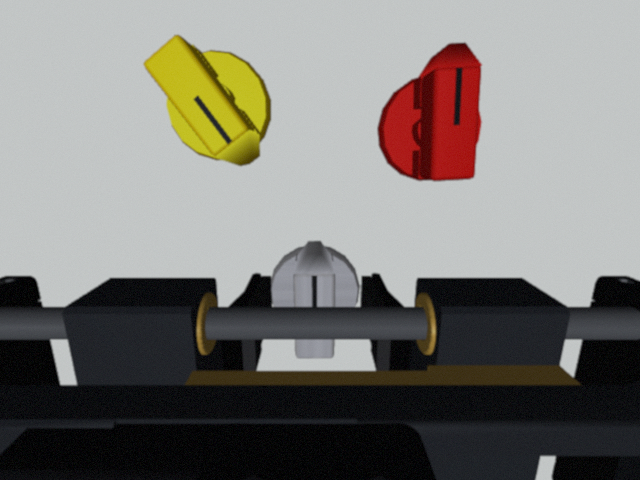

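w2: the blade stands centred (314) between the fingers (~255 and ~372), parallel to them. Close.

```bash
python3 -m inch '[[10,[0,0,0],[0,0,0]],[10,[0,0,0],[0,0,0]],[10,[0,0,0],[0,0,0]],[10,[0,0,0],[0,0,0]],[10,[0,0,0],[0,0,0]],[10,[0,0,0],[0,0,0]]]' 35
```

```text
time: 4.62
position: [0.4462, -0.2825, 0.0128]
tool_rot: [0.709, 0.001, -0.705, 0.005]
ft_force: [-0.2, 0.3, -0.4]
grip_width: 0.0177
```

```bash
python3 -m inch '[[10,[-25,0,0],[0,0,0]],[10,[-25,0,0],[0,0,0]],[10,[-25,0,0],[0,0,0]],[10,[-5,0,0],[0,0,0]]]'; python3 look.py w3; python3 - <<'E'
from h import *
o=get_obs(); p=np.array(o["position"]); print(delta([.50,.09,.14],-95))
E
```

```text
time: 5.12
position: [0.445, -0.2816, 0.0936]
tool_rot: [0.708, 0.002, -0.706, 0.004]
ft_force: [0.4, 0.0, -0.6]
grip_width: 0.0178
5.175 [ 0.4448 -0.2813  0.0934] -89.51773896228875 0.017440405265358325
(array([ -47.18, -370.75,  -58.45]), array([ 5.48, -0.15, -0.11]))
```

```bash
python3 -m inch '[[10,[-18,0,0],[0,0,0]],[10,[-18,0,0],[0,0,0]],[10,[0,-54,-1],[0,0,0]],[10,[0,-54,-1],[0,0,0]],[10,[0,-54,-1],[0,0,0]],[10,[0,-54,-1],[0,0,0]],[10,[0,-54,-1],[0,0,0]],[10,[0,-54,-1],[0,0,0]],[10,[0,-54,-1],[0,0,0]],[10,[0,0,0],[5.5,0,0]],[10,[0,0,0],[0,0,0]]]'; python3 look.py w4 shaft_tip,.036 valve,.008
python3 - <<'E'
from h import *
for c in("scene","side"):
    P=par(c); shot(c,c+"1")
    for n,z in(("shaft_tip",.036),("valve",.008)):
        for d in imaging.tip_of(c,n)[:2]: print(c,n,d["pixel"],round(d["confidence"],2),ray(c,d["pixel"],z,P).round(4))
E
```

```text
time: 6.55
position: [0.4459, 0.1082, 0.1201]
tool_rot: [-0.703, 0.032, 0.71, 0.033]
ft_force: [-0.2, 0.2, -0.5]
grip_width: 0.0177
shaft_tip [326.4 152.4] 0.5 [0.5114 0.0953 0.036 ]
valve [324.4 152.1] 0.71 [0.511  0.0961 0.008 ]
6.7 [0.4463 0.107  0.1205] -95.41981204745593 0.0180118420837636
scene shaft_tip [345.8, 245.0] 0.53 [0.5175 0.0977 0.036 ]
scene valve [343.4, 246.2] 0.69 [0.5045 0.096  0.008 ]
side shaft_tip [305.9, 258.3] 0.39 [0.518  0.0915 0.036 ]
side valve [306.2, 265.4] 0.62 [0.5159 0.0924 0.008 ]
```

View pics/w4.png

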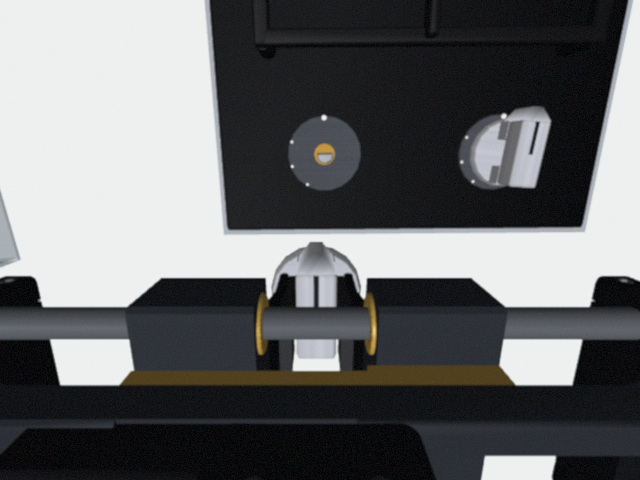

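w4: bare bezel centre about (324,153), off dot (324,117), the D shaft in the middle with its flat toward the dot. The held knob has its nose at (316,245) and its blade is centred at 316. Now measure bezel, dot and held knob.

```bash
python3 - <<'E'
from fit import *
im=cv2.imread("pics/w4.png"); P=par("wrist"); np.savez("w4p.npz",K=P[0],t=P[1],r=P[2])
o=get_obs(); p=np.array(o["position"]); print(p,yaw(o))
hsv=cv2.cvtColor(im,cv2.COLOR_BGR2HSV); g=cv2.cvtColor(im,cv2.COLOR_BGR2GRAY)
roi=np.zeros_like(g); roi[105:205,275:375]=1
print(g[150,280:300],g[150,350:366])
m=((g>45)&(roi>0)).astype(np.uint8); m=cv2.morphologyEx(m,cv2.MORPH_OPEN,np.ones((3,3),np.uint8))
c=max(cv2.findContours(m,0,1)[0],key=cv2.contourArea); e=cv2.fitEllipse(cv2.convexHull(c)); print("bezel",e,ray("w",e[0],.0105,P).round(4))
d=np.array([ray("w",q[0],.0105,P) for q in c.astype(float)]); r=np.hypot(*(d-ray("w",e[0],.0105,P))[:,:2].T); print("radius",r.mean(),r.std())
w=((g>190)&(roi>0)).astype(np.uint8); n,l,s,cc=cv2.connectedComponentsWithStats(w)
C=ray("w",e[0],.0105,P)
for i in range(1,n):
    X=ray("w",cc[i],.0105,P); v=X-C; print(cc[i].round(1),s[i,4],X.round(4),np.degrees(np.arctan2(v[1],v[0])).round(1),np.hypot(v[0],v[1]).round(4))
for a in ((224,228),(584,228)): print(ray("w",a,.008,P).round(4))
a=yaw(o)+90
b=(280,100,90,95)
draw(im,P,(p[0],p[1],a,p[2]-.0128),(265,232,110,140),"pics/v4.png",3.6)
big=cv2.resize(im[105:205,275:375],(504,504),interpolation=cv2.INTER_CUBIC); v=cv2.imread("pics/v4.png")
cv2.imwrite("pics/v4.png",cv2.resize(np.hstack([v,big]),(800,int(800*504/(v.shape[1]+504)))) if v.shape[0]==504 else v)
E
```

```text
[0.4467957  0.10684671 0.12105903] -95.49710457858717
[33 32 32 34 33 35 33 37 55 75 77 82 79 79 80 80 80 79 80 80] [83 82 83 82 82 81 79 83 83 73 54 33 30 21 29 26]
bezel ((323.891357421875, 152.57337951660156), (73.13565063476562, 75.815185546875), 5.078876972198486) [0.5118 0.095  0.0105]
radius 0.02744522112493516 0.0006322053595929984
[323.5 117.4] 17 [0.5369 0.093  0.0105] -4.4 0.0252
[291.5 141.5] 4 [0.5221 0.1185 0.0105] 66.3 0.0257
[291.7 166.3] 3 [0.504  0.1204 0.0105] 107.1 0.0266
[307. 184.] 1 [0.4895 0.1101 0.0105] 145.8 0.027
[0.4604 0.1808 0.008 ]
[ 0.4328 -0.1095  0.008 ]
```

View pics/v4.png

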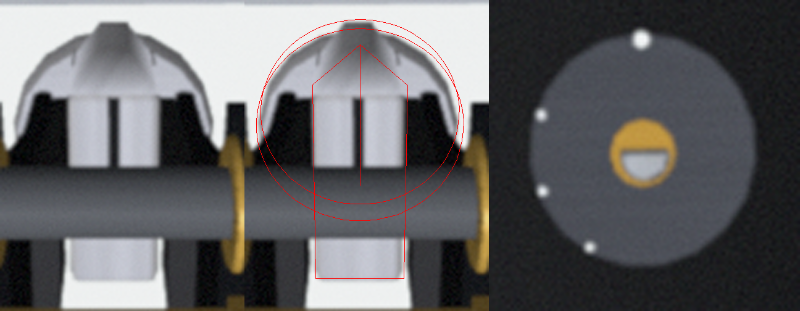

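v4: the model at the TCP matches the held knob to about 1 mm and 1°. The bezel is centred at (0.5118,0.095) and fits its 28 mm radius. Off dot at −4.4° and hob edge at −5.4° agree, so I use −5°.

```bash
python3 -c "
from h import *
print(delta([.5118,.095,.08],-95))"
```

```text
(array([ 40.55,   5.61, -66.15]), array([-0.5 ,  0.44,  0.06]))
```

```bash
python3 -m inch '[[10,[0,3,-33],[-0.5,0.4,0]],[10,[0,3,-33],[0,0,0]],[10,[20,0,0],[0,0,0]],[10,[20,0,0],[0,0,0]],[10,[0,0,0],[0,0,0]]]'; python3 -c "
from h import *
print(delta([.5118,.095,.053],-95))"
```

```text
time: 7.62
position: [0.5147, 0.0927, 0.0805]
tool_rot: [0.707, -0.031, -0.706, -0.032]
ft_force: [0.8, -0.8, -0.2]
grip_width: 0.0179
(array([27.46, -1.96,  3.14]), array([-0.11, -0.09,  0.07]))
```

```bash
python3 -m inch '[[10,[12,-2,3],[0,0,0]],[10,[13,0,0],[0,0,0]],[10,[0,0,0],[0,0,0]]]'; python3 -c "
from h import *
print(delta([.5118,.095,.053],-95))"
```

```text
time: 8.0
position: [0.5121, 0.095, 0.0551]
tool_rot: [0.707, -0.031, -0.705, -0.032]
ft_force: [-0.3, 0.3, -0.5]
grip_width: 0.0181
(array([2.06, 0.07, 0.31]), array([-0.12, -0.17,  0.07]))
```

```bash
python3 -m inch '[[10,[5,0,0],[0,0,0]],[10,[4,0,0],[0,0,0]],[10,[0,0,0],[0,0,0]]]'; python3 -c "
from h import *
print(delta([.5118,.095,.041],-95))"; python3 -m inch '[[10,[3,0,0],[0,0,0]],[10,[0,0,0],[0,0,0]]]';  python3 -c "
from h import *
print(delta([.5118,.095,.041],-95))"
```

```text
time: 8.38
position: [0.5126, 0.0952, 0.0459]
tool_rot: [0.708, -0.031, -0.705, -0.032]
ft_force: [-0.1, 0.4, -0.3]
grip_width: 0.0178
(array([4.87, 0.24, 0.77]), array([-0.11, -0.24,  0.08]))
time: 8.62
position: [0.5129, 0.0951, 0.0429]
tool_rot: [0.708, -0.031, -0.705, -0.032]
ft_force: [0.8, -0.4, -0.4]
grip_width: 0.0178
(array([1.92, 0.24, 1.05]), array([-0.11, -0.27,  0.08]))
```

```bash
python3 -m inch '[[10,[3,0.2,0.7],[0,0,0]],[10,[0,0,0],[0,0,0]]]'; python3 -m inch '[[10,[3,0,0],[0,0,0]],[10,[0,0,0],[0,0,0]]]';  python3 -c "
from h import *
print(delta([.5118,.095,.0308],-95),get_obs()['moment'])"
```

```text
time: 8.88
position: [0.5123, 0.095, 0.0399]
tool_rot: [0.708, -0.031, -0.705, -0.032]
ft_force: [0.0, 0.3, -0.5]
grip_width: 0.0178
time: 9.12
position: [0.5122, 0.0954, 0.0368]
tool_rot: [0.708, -0.031, -0.705, -0.032]
ft_force: [-0.0, 0.6, -0.8]
grip_width: 0.0177
(array([5.97, 0.43, 0.41]), array([-0.13, -0.3 ,  0.11])) [ 0.17395275 -0.02071388 -0.02387548]
```

No force at 12 mm depth, so the D has engaged. Continue to home.

```bash
python3 -m inch '[[10,[3,0,0],[0,0,0]],[10,[0,0,0],[0,0,0]]]' 45; python3 -m inch '[[10,[3,0,0],[0,0,0]],[10,[0,0,0],[0,0,0]]]'; python3 -m inch '[[10,[2,0,0],[0,0,0]],[10,[0,0,0],[0,0,0]]]'
```

```text
time: 9.38
position: [0.5122, 0.0954, 0.0335]
tool_rot: [0.708, -0.031, -0.705, -0.032]
ft_force: [-0.4, 0.2, -1.1]
grip_width: 0.0174
time: 9.62
position: [0.5123, 0.0954, 0.0305]
tool_rot: [0.708, -0.031, -0.704, -0.032]
ft_force: [0.3, 0.8, 1.9]
grip_width: 0.0177
time: 9.88
position: [0.5123, 0.0954, 0.0288]
tool_rot: [0.708, -0.031, -0.704, -0.032]
ft_force: [-0.7, 1.2, 3.4]
grip_width: 0.0174
```

```bash
python3 -m inch '[[10,[2,0,0],[0,0,0]],[10,[0,0,0],[0,0,0]]]'; python3 -m inch '[[10,[2,0,0],[0,0,0]],[10,[0,0,0],[0,0,0]]]'; python3 -m inch '[[10,[1,0,0],[0,0,0]],[10,[0,0,0],[0,0,0]]]'
```

```text
time: 10.12
position: [0.5124, 0.0954, 0.0271]
tool_rot: [0.708, -0.031, -0.704, -0.032]
ft_force: [-0.7, 0.9, 4.4]
grip_width: 0.0179
time: 10.38
position: [0.5123, 0.0954, 0.0256]
tool_rot: [0.709, -0.031, -0.704, -0.032]
ft_force: [-0.9, 0.8, 5.7]
grip_width: 0.0178
time: 10.62
position: [0.5124, 0.0954, 0.0257]
tool_rot: [0.709, -0.031, -0.704, -0.032]
ft_force: [-1.5, 0.6, 6.0]
grip_width: 0.0179
```

```bash
python3 -m inch '[[10,[2,0,0],[0,0,0]]]' 55; python3 -m inch '[[10,[3,0,0],[0,0,0]]]'; python3 -m inch '[[10,[4,0,0],[0,0,0]]]'
```

```text
time: 10.75
position: [0.5125, 0.0954, 0.025]
tool_rot: [0.709, -0.031, -0.704, -0.032]
ft_force: [-4.3, 1.5, 24.1]
grip_width: 0.0175
time: 10.88
position: [0.5126, 0.0955, 0.0247]
tool_rot: [0.709, -0.031, -0.704, -0.032]
ft_force: [-5.7, -0.5, 36.5]
grip_width: 0.0176
time: 11.0
position: [0.5127, 0.0954, 0.0244]
tool_rot: [0.71, -0.031, -0.703, -0.032]
ft_force: [-8.0, 0.2, 43.8]
grip_width: 0.0176
```

Hard stop clearly reached. Ease to a moderate push.

```bash
python3 -m inch '[[10,[1.5,0,0],[0,0,0]],[10,[1.5,0,0],[0,0,0]]]'; python3 - <<'E'
from h import *
from fit import *
o=get_obs(); print(o["time"],o["position"],yaw(o),o["ft_force"],o["moment"])
P=par("wrist"); w=shot("wrist","w5"); s=shot("scene","scene2"); d=shot("side","side2")
a=s[195:295,250:410]; b=d[200:320,220:420]
A=cv2.resize(a,(400,250),interpolation=cv2.INTER_CUBIC);B=cv2.resize(b,(400,250),interpolation=cv2.INTER_CUBIC)
W=cv2.resize(w[100:380,140:500],(400,311)); pad=np.zeros((311,400,3),np.uint8)
p=np.array(o["position"]); draw(w[:,:,::-1].copy(),P,(p[0],p[1],yaw(o)+90,.013),(255,230,120,130),"pics/t.png",1.67)
t=cv2.imread("pics/t.png")[:,:,::-1]; t=t[:311,:400]; pad[:t.shape[0],:t.shape[1]]=t
cv2.imwrite("pics/v5.png",np.vstack([np.hstack([A,B]),np.hstack([W,pad])])[:,:,::-1])
o=get_obs(); print(o["time"],o["position"],o["ft_force"])
E
```

```text
time: 11.25
position: [0.5125, 0.0955, 0.0254]
tool_rot: [0.71, -0.031, -0.703, -0.031]
ft_force: [-2.2, 1.5, 11.0]
grip_width: 0.018
11.25 [0.51245742 0.09545675 0.02538149] -95.01011303793578 [-2.19245729  1.50190059 11.0404516 ] [ 0.16736785  0.4526077  -0.01627445]
11.4 [0.51246628 0.09545236 0.02524052] [-2.88460048  0.66501396 15.03291239]
```

View pics/v5.png

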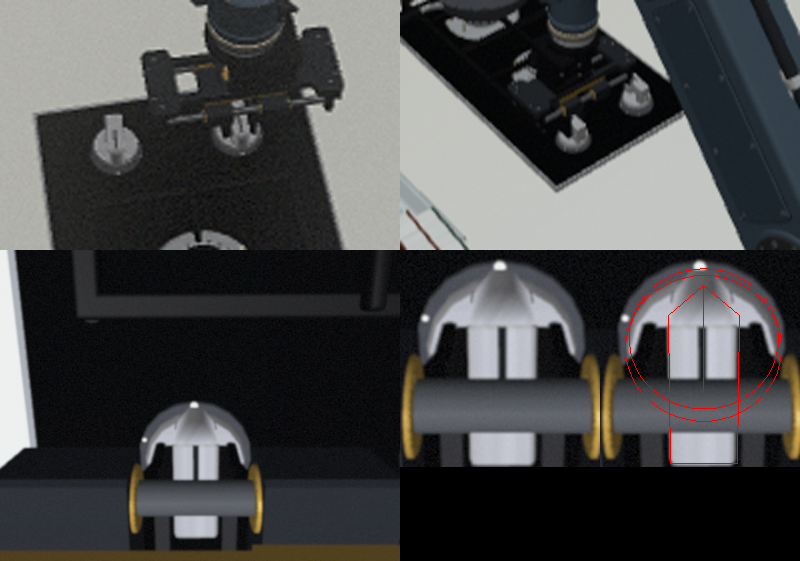

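v5: the nose points straight at the off dot, the skirt sits concentric just above the bezel, and the fitted knob is unchanged. The knob is held down with about 15 N, above the 6.5 N needed to reach the stop.

```bash
python3 -c "
from h import *
print(robot.hand_in()); o=get_obs(); print(o['time'],o['position'],o['ft_force'])"
```

```text
the job is handed in; nothing more can be done
None
the job is handed in; nothing more can be done
```

The silver loose knob is back on the bare shaft, fully home, and I handed in while still holding it pressed down with the valve at off. The job took about 11.4 s of the 42 s.

- **Fit:** the D in the bore slid over the shaft with no noticeable force, so the flats met without any turning.
- **Press:** resistance started at the expected home height. It rose from about 3 to 6 N over 5 mm, as the valve spring should, and then hit the hard stop.
- **Last checks:** the tool was at z = 25.2 mm, against 25.8 mm expected for fully pressed. The push was about 15 N, and the tool was at −95.0°, so the pointer is at −5°. In the last wrist picture the nose points at the off dot.
- **Surroundings:** the fitted knob looked unchanged in the last picture. I did not re-photograph the red and yellow look-alikes or the other things on the counter; nothing during the moves suggested contact with them.

**Disagreements:**
- While confirming the stop, the push briefly reached about 44 N through the knob, and I eased it off at once. That is above the 40 N given for the arm or gripper body. Only the gripped knob seemed to be bearing on anything, and the wrist force stayed well under 120 N.
- The scene and side cameras put the shaft up to 7 mm away from the wrist camera's position. I used the wrist camera, and the force-free fit bore it out.

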